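# Set up a strap clamp over a sensor housing

## Task

Set up the strap clamp on the tooling plate: stand the sensor housing flat on the plate between the stud and the stop rail, in line with them and with its low ledge towards the stud, and on the other side of the stud, close to it and in line, stand the one packing block that is as tall as that ledge. Lay the slotted strap level over ledge and block, along the plate and with the stud up through its slot, then put the washer over the stud down onto the strap and the knurled nut over the stud down onto the washer. Leave the other two packing blocks where they are.

Things in the scene. Friction and masses are not known exactly. Their poses are not given: they have to be found in the camera images.
- plate: Aluminium tooling plate with a grid of small holes, 90 mm (x) by 190 mm (y), 12 mm thick, fixed; an upright stud and, at its +y end, a steel stop rail across it (10 mm high above the plate, inner face at y = +97 mm). Origin: on the stud's axis at bench height; z up; it reaches y = -76 to +114 mm. Good middles: housing x = 0, y = +51 mm; packing block x = 0, y = -34 mm.
- stud_foot (a point): Foot of the steel stud: on its axis at the plate's top face, 12 mm above the bench; axes as the plate's. The stud is fixed, 12 mm in diameter, 57 mm tall above the plate's top, its last 10 mm tapering to 5 mm; round its foot a collar 19 mm across, 4 mm high.
- housing_mid (a point): Aluminium sensor housing, loose, about 0.24 kg: base block 44 (x) by 74 (y) by 24 mm tall; on top a round hollow turret, 34 mm wide, 20 mm high, centred at x = 0, y = +20 mm. The rest of the top is the low flat ledge (y = -37 to +2 mm). Point: centre of the base block, 12 mm above its underside; z up. Placed right, its yaw equals the plate's. Grip it across the 44 mm.
- housing_ledge (a point): Middle of the housing's ledge, on its top face: 17 mm towards -y from housing_mid and 12 mm above it.
- block_low_mid (a point): Low plain dark steel packing block, 40 mm (its x axis) by 30 mm (its y axis) and 16 mm tall, a small hole marked on its top. Point: its centre, 8 mm above its underside; z up.
- block_mid_mid (a point): Middle-sized plain dark steel packing block, 40 mm (its x axis) by 30 mm (its y axis) and 24 mm tall, a small hole marked on its top. Point: its centre, 12 mm above its underside; z up.
- block_tall_mid (a point): Tall plain dark steel packing block, 40 mm (its x axis) by 30 mm (its y axis) and 34 mm tall, a small hole marked on its top. Point: its centre, 17 mm above its underside; z up.
- strap_mid (a point): Bright steel clamp strap, loose, about 0.16 kg: flat bar 38 (x) by 92 (y) by 8 mm thick with a slot through its middle, 20 (x) by 56 mm (y); alike after half a turn. Point: its centre, 4 mm above its underside; z up. Grip it across the 38 mm at its middle. It lies right with its y axis along the plate's, middle at the stud, underside 24 mm above the plate's top.
- washer_mid (a point): Thick flat steel clamping washer, loose, 40 mm diameter, 8 mm thick, bore 16 mm. Point: its centre, half-way up (4 mm above its underside); z up.
- nut_mid (a point): Dark knurled hand nut, loose, 33 mm diameter over the knurl, 22 mm tall, with a smooth through bore of 15 mm: a push-on quick nut that slides freely down over the stud and is locked by hand later. Same either way up. Point: its centre, half-way up (11 mm above its underside); z up.
There are look-alikes about, which are no part of the job. There is more than one size of the part that bears washer_mid; the job needs the smallest.

How it is judged:
At the end, for the whole second after the job is handed in: Housing (ledge to stud) and 24 mm block flat either side of the stud, within 13 mm of centre line, housing turned < 0.2 rad; strap resting level (0.05 rad) on both; washer flat on strap, nut on washer, each within 6 mm of the stud axis; other blocks moved < 30 mm; all at rest (y of housing_ledge in the frame of plate between 0.016 and 0.05 m and x of housing_ledge in the frame of plate between -0.013 and 0.013 m and y of housing_mid in the frame of plate between 0.035 and 0.066 m and z of housing_mid in the frame of plate between 0.021 and 0.027 m and angle between each of housing_mid, block_mid_mid, strap_mid's own z axis and vertical below 0.05 rad and angle between the y axis of housing_mid and the y axis of plate, either way round below 0.2 rad and y of block_mid_mid in the frame of plate between -0.062 and -0.018 m and x of block_mid_mid in the frame of plate between -0.013 and 0.013 m and z of block_mid_mid in the frame of plate between 0.021 and 0.027 m and z of strap_mid in the frame of plate between 0.037 and 0.043 m and horizontal distance between strap_mid and stud_foot below 0.026 m and angle between the y axis of strap_mid and the y axis of plate, either way round below 0.25 rad and contact force between strap and housing above 0.05 N and contact force between strap and block_mid above 0.05 N and z of washer_mid in the frame of plate between 0.0455 and 0.0505 m and angle between washer_mid's own z axis and vertical below 0.06 rad and horizontal distance between each of washer_mid, nut_mid and stud_foot below 0.006 m and z of nut_mid in the frame of plate between 0.0605 and 0.0655 m and (angle between nut_mid's own z axis and vertical below 0.06 rad or angle between nut_mid's own z axis and vertical above 3.08 rad) and distance of each of block_low_mid, block_tall_mid from where it was at the start of the episode below 0.03 m and linear speed of each of housing, block_mid, strap, washer, nut below 0.01 m/s); the robot touches nothing.
It also fails if it takes over 106 s, if anything falls off the work surface, if the arm or the gripper's body presses on something with over 40 N, if the wrist force passes 120 N, or if a joint passes its speed limit or range.

## Robot

A 7-joint arm with a two-finger parallel gripper is mounted at the origin on a cart in front of the work surface, level with it; the furniture and walls round the work are solid. World frame = base frame: x ahead of the robot, y to its left, z up, the work surface at z = 0. Lengths are in m, angles in rad, forces in N, time in s.
With the tool pointing down it reaches from about 0.4 to 0.85 m from the base axis. Payload 4.5 kg.
Tool frame: the origin (TCP) lies on the centre line of the jaws, within the pads' length; the fingertips stand r.tips_ahead ahead of it and the grasp point (between the pads) is the TCP (r.tips_ahead is the distance from the TCP to the fingertips, in m); z points along the fingers, y is the direction in which the jaws open and shut (so a half turn about z gives the same grasp; the last joint's range is limited). The gripper opens to 88 mm and grips with 3 to 60 N. Pads are 18 mm wide; open, the fingers measure 123 mm over their backs; the gripper's body (75 mm by 187 mm) begins 45 mm behind the grasp point.
Start: joints at [1.231, 0.689, -0.195, 1.565, 0.157, 0.902, -0.215], TCP at [0.228, -0.582, 0.258] pointing down, gripper open.
Joint ranges: [-3.01, 3.01], [-0.46, 2.08], [-1.47, 1.51], [0.13, 2.56], [-1, 4.14], [0.04, 2.09], [-2.66, 2.66]. Speed limits (rad/s): [2.57, 2.57, 3.14, 3.14, 3.14, 3.14, 3.14].

## Interface

Orientations are given as a unit quaternion [x, y, z, w].
In Python, from plant import r gives the robot as it stands.
- The arm moves only by the shell command python3 -m inch 'ROWS' [FORCE]. ROWS is JSON, a list of rows, each a list of 5 numbers: the shift along the world's x, y, z in units of 25 mm (1.0 is 25 mm), then the turn about the world's z in units of 6 degrees (1.0 is 6 degrees), then the finger opening in mm, from 0 to 88.1. A call has 1 to 5 rows; each row shifts and turns the commanded pose from where the row before left it; what a row does not reach is not made up. A row lasts 1/10 s, in which the tool goes at most 50 mm and 8.59 degrees, less where a joint would pass 70% of its speed; a pose out of reach is approached as far as the arm can. A call is refused whole if a number of a shift passes 1 or a number of a turn 1, either way. A call with a gripper value outside its range is refused whole. The fingers move at their own pace and stop on an object; FORCE is the grip in N (left out, the last holds). Time passes only in rows, so rows that do not move let the fingers close. It gives the time, the measured TCP pose, the force and the opening at its end, in the units of the state.
- r.get_state(): the state, without advancing time (a new reading comes with each control period).
- r.snapshot(name): name is "scene" or "top" or "wrist"; returns a dict with "pixels" (400x640x3 uint8, red, green, blue), "range_z" (400x640 float32, m along the optical axis (not along the pixel's ray), 0 where there is no reading), "K" (3x3 intrinsics, pixels), "position" and "attitude" of the camera in the world. Camera axes: x right, y up, looking along -z (the intrinsics and any distortion apply to the point x, -y, -z); pixel columns grow to the right and rows downward; lengths in m; the calibration is good to about 2 mm. A picture is of the moment at which its call begins.
- r.finish_job(): hands the job in, once; it reports no verdict.
The state is a dict: "clock": time; "q": joint angles; "qd": joint speeds; "joint_torque": joint torques, N m; "tool_pos": TCP position; "eef_rot": TCP orientation; "contact_force": force on the tool from outside, world axes, zero at the start; "moment": the same for the moment, N m; "opening": opening from 0.0 (shut) to 1.0 (fully open).
Only numpy, scipy, OpenCV 4.12 (cv2) and the standard library are available. Lean on these libraries where they do the work, as an engineer would, in place of code of your own. Each camera call takes 0.05 s, during which the arm holds its last target. There are 200 camera calls.

## Working session

There is one attempt and no reset: what is moved stays moved. The work goes in short steps, Python scripts to look and compute and a shell command to move; the robot and the scene stay as the last step left them, time stands still between calls to the robot, and variables do not carry over. Pictures are saved under pics/ and viewed, about 12 in all and at most 16, crops included, and the job is handed in when it is done.

```bash
ls; mkdir -p pics; cat > h.py <<'E'
import numpy as np, cv2
from plant import r
from scipy.spatial.transform import Rotation as R
def rot(a):
    a=np.array(a,float)
    return a if a.shape==(3,3) else R.from_quat(a).as_matrix()
def snap(n,save=None):
    s=r.snapshot(n)
    if save: cv2.imwrite('pics/'+save,s['pixels'][:,:,::-1])
    return s
def pts(s):
    K=s['K'];z=s['range_z'];v,u=np.mgrid[:z.shape[0],:z.shape[1]]
    c=np.stack([(u-K[0,2])/K[0,0]*z,-(v-K[1,2])/K[1,1]*z,-z],-1)
    P=c@rot(s['attitude']).T+np.array(s['position']); P[z==0]=np.nan
    return P
E
python3 - <<'E'
from h import *
s=snap('top','top1.png');np.savez('top1.npz',**s)
print(s['position'],s['attitude'],s['K'])
s=snap('scene','scene1.png');np.savez('scene1.npz',**s)
print(r.get_state(),r.tips_ahead)
E
```

```text
pics
[0.44628392 0.00863625 1.18292467] [ 0.01902636 -0.0233123  -0.70251278  0.71103469] [[441.92551101   0.         321.30247399]
 [  0.         441.92551101 201.47388297]
 [  0.           0.           1.        ]]
{'clock': 0.1, 'q': array([ 1.2308224 ,  0.68991502, -0.1945267 ,  1.56621485,  0.1573114 ,
        0.90251886, -0.21509794]), 'qd': array([ 0.00045631, -0.00168592,  0.00127527, -0.00210222,  0.00126365,
        0.00041797, -0.00020827]), 'joint_torque': array([-2.65305942e-03, -5.28496134e+01, -1.27141111e+00, -1.53834665e+01,
       -5.25817007e-02,  2.00795541e-03,  3.44322859e-05]), 'tool_pos': array([ 0.22797454, -0.58136737,  0.25698779]), 'eef_rot': array([ 9.82578934e-01,  1.85843876e-01, -2.16123259e-04, -8.03173907e-04]), 'contact_force': array([ 0.01696458,  0.32600379, -0.07639162]), 'moment': array([0.06337231, 0.03391956, 0.01707632]), 'opening': 1.0003869507774377} 0.019
```

View pics/top1.png

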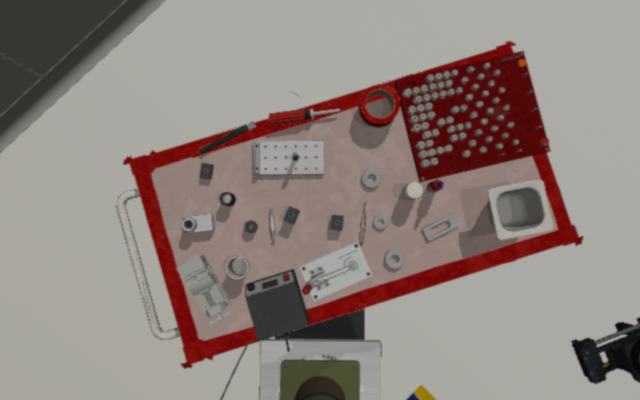

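View pics/scene1.png

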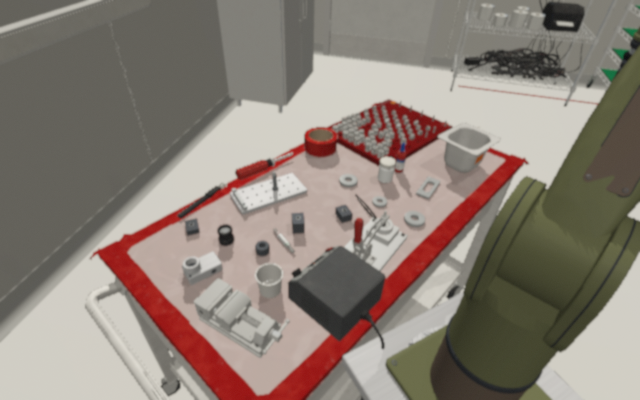

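The top view shows the plate at (288,158), with the stud at (295,157) and the rail at its left end. The housing is at (198,223), the blocks at (206,171), (290,214) and (336,222), and the strap at (440,228). The washers are at (371,177), (380,222) and (394,259), with the smallest at (380,222). The nut candidates are at (228,199) and (251,227).

```bash
python3 - <<'E'
from h import *
s=dict(np.load('top1.npz'));P=pts(s)
img=s['pixels'][:,:,::-1]
print('bench z',[np.round(P[v,u],3) for u,v in [(320,200),(220,250),(450,200)]])
C=dict(housing=(198,223),plate=(288,158),bA=(206,171),bB=(290,214),bC=(336,222),n1=(228,199),n2=(251,227),w1=(371,177),w2=(380,222),w3=(394,259),strap=(440,228))
H=P[:,:,2]
zb=np.nanmedian(H[190:210,300:330])
m=((H-zb)>0.005).astype(np.uint8)
n,lab,st,cen=cv2.connectedComponentsWithStats(m,connectivity=4)
for k,(u,v) in C.items():
    w=lab[v-6:v+7,u-6:u+7];w=w[w>0]
    if not len(w): print(k,'none');continue
    l=np.bincount(w).argmax();M=lab==l;q=P[M]
    top=np.nanpercentile(q[:,2],80); qq=q[q[:,2]>top-.006]
    (c,sz,a)=cv2.minAreaRect((qq[:,:2]*1000).astype(np.float32))
    print(k,st[l,4],'top',round(float(top-zb),4),'max',np.nanmax(q[:,2])-zb,'med',np.round(np.nanmedian(qq,0),4),'rect',np.round(c,1),np.round(sz,1),round(a,1))
big=cv2.resize(img[130:280,170:470],None,fx=2.66,fy=2.66,interpolation=cv2.INTER_CUBIC)
cv2.imwrite('pics/c1.png',big)
E
```

```text
bench z [array([ 0.521,  0.005, -0.002]), array([ 0.385,  0.27 , -0.001]), array([ 0.526, -0.345, -0.002])]
housing 524 top 0.0305 max 0.0484081919328927 med [0.4528 0.3341 0.0279] rect [454.7 323.5] [42.7 72.9] 6.4
plate 2394 top 0.0141 max 0.06835915861132458 med [0.6328 0.0926 0.0116] rect [633.6  91.2] [ 89.7 190.1] 1.1
bA 183 top 0.0171 max 0.021523850857474436 med [0.594  0.309  0.0151] rect [595.2 309.6] [30.7 39.6] 82.5
bB 188 top 0.0354 max 0.039287151894300765 med [0.4815 0.0804 0.0333] rect [480.   80.3] [29.7 39.8] 66.9
bC 178 top 0.0257 max 0.03227874067753911 med [ 0.4624 -0.0399  0.0238] rect [461.8 -40.2] [29.4 39.6] 85.9
n1 183 top 0.0379 max 0.04260749462838476 med [0.5211 0.2484 0.0362] rect [521.  248.6] [31.6 33.3] 0.8
n2 111 top 0.0232 max 0.029636886867916212 med [0.4492 0.188  0.0213] rect [448.  188.2] [28.9 32. ] 0.4
w1 255 top 0.012 max 0.016317156250993392 med [ 0.5811 -0.1302  0.0101] rect [ 581.3 -131.1] [48.7 50.9] 2.0
w2 122 top 0.0103 max 0.013711020845524446 med [ 0.4665 -0.1549  0.0079] rect [ 466.7 -156.1] [37.4 34.9] 1.6
w3 264 top 0.0121 max 0.016298406333148163 med [ 0.3672 -0.1943  0.0101] rect [ 368.1 -193.5] [50.2 50.9] 0.6
strap 319 top 0.0098 max 0.013972340384398096 med [ 0.4523 -0.3153  0.0078] rect [ 453.1 -316.4] [38.1 94.4] 27.6
```

View pics/c1.png

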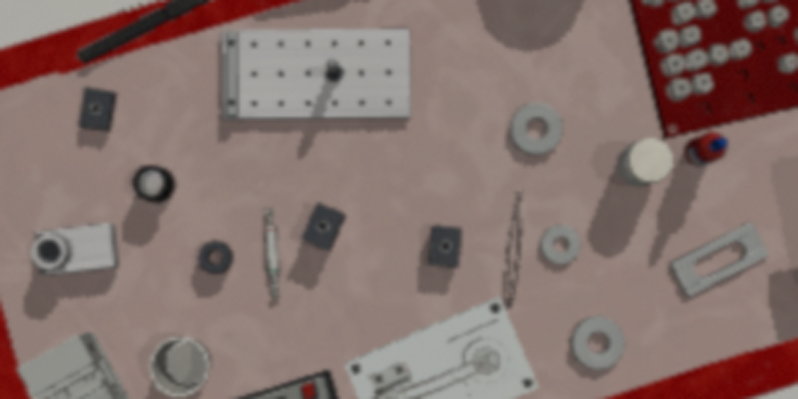

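Block identities come from their heights: the 24 mm block is at (0.462,-0.040). n2 is the nut and w2 is the small washer. I'll go to the block first.

```bash
for i in 1 ; do python3 -m inch '[[0.43,0.98,0,0.5,88],[0.43,0.98,0,0.5,88],[0.43,0.98,0,0.5,88],[0.43,0.98,0,0.5,88],[0.43,0.98,0,0.5,88]]' 30
python3 -m inch '[[0.43,0.98,0,0.5,88],[0.43,0.98,0,0.5,88],[0.43,0.98,0,0.5,88],[0.43,0.98,0,0.5,88],[0.43,0.98,0,0.5,88]]'
done
```

```text
clock: 0.6
tool_pos: [0.2821, -0.4581, 0.2574]
eef_rot: [0.95, 0.313, -0.0, -0.0]
contact_force: [-0.2, -0.4, -0.0]
opening: 0.996
clock: 1.1
tool_pos: [0.3359, -0.3357, 0.2576]
eef_rot: [0.901, 0.435, -0.0, -0.0]
contact_force: [0.0, -0.7, -0.1]
opening: 0.996
```

```bash
python3 -m inch '[[0.42,0.985,0,0.48,88],[0.42,0.985,0,0.48,88],[0.42,0.985,0,0.48,88],[0.42,0.985,-0.2,0.48,88],[0.42,0.985,-0.4,0.48,88]]'
python3 -m inch '[[0.42,0.985,-0.4,0.48,88],[0.42,0.985,-0.4,0.48,88],[0.42,0.985,-0.4,0.48,88],[0.42,0.985,-0.4,0.48,88],[0.42,0.985,-0.4,0.48,88]]'
python3 -m inch '[[0.42,0.985,-0.4,0.48,88],[0.42,0.985,-0.4,0.48,88],[0,0,0,0,88],[0,0,0,0,88]]'
python3 - <<'E'
from h import *
s=snap('wrist','w1.png');np.savez('w1.npz',**s);P=pts(s)
print(s['position'],s['K'][0,0],r.get_state()['tool_pos'])
H=P[:,:,2]
m=((H>0.015)&(H<0.032)).astype(np.uint8)
n,lab,st,cen=cv2.connectedComponentsWithStats(m)
for i in range(1,n):
    if st[i,4]>500:
        q=P[lab==i];c=cv2.minAreaRect((q[:,:2]*1000).astype(np.float32));print(st[i],np.nanmedian(q[:,2]),c)
E
```

```text
clock: 1.6
tool_pos: [0.3888, -0.2129, 0.2429]
eef_rot: [0.839, 0.544, 0.0, 0.001]
contact_force: [0.5, -0.1, -0.5]
opening: 1.002
clock: 2.1
tool_pos: [0.4409, -0.0896, 0.1922]
eef_rot: [0.764, 0.645, -0.0, -0.0]
contact_force: [-0.2, -0.0, 0.1]
opening: 1.002
clock: 2.5
tool_pos: [0.4614, -0.0412, 0.1724]
eef_rot: [0.731, 0.682, -0.001, -0.0]
contact_force: [-0.1, -0.6, -0.3]
opening: 0.998
[0.46592758 0.03440701 0.2998129 ] 297.93940520961013 [ 0.46118653 -0.04218165  0.17264499]
[  76    0  102  117 1226] 0.0238158665847725 ((304.1778869628906, 69.70591735839844), (114.75216674804688, 50.59906005859375), 49.69070053100586)
[ 625    0   15  172 1624] 0.0194024274911902 ((742.3709106445312, 27.765235900878906), (11.134554862976074, 150.4498291015625), 16.2824649810791)
[ 129   90  152  170 6927] 0.015953274355043512 ((345.434814453125, -32.73388671875), (74.45344543457031, 167.47206115722656), 23.83819007873535)
[ 303  172   42   33 1325] 0.024351086894669083 ((461.8996887207031, -40.399871826171875), (30.634075164794922, 39.743934631347656), 85.26242065429688)
[573 219  67  43 891] 0.022841817098562922 ((744.285888671875, -112.11963653564453), (71.58436584472656, 16.26576042175293), 37.33247756958008)
```

View pics/w1.png

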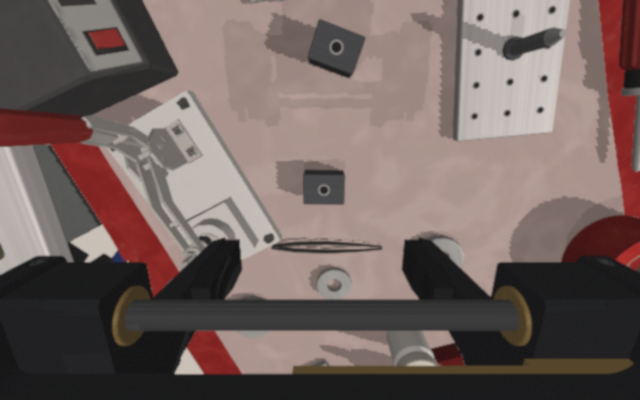

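The wrist view shows the block at (324,187), and its position agrees with the top view. Before descending I'll check how tall the toggle clamp is.

```bash
python3 - <<'E'
from h import *
P=pts(dict(np.load('top1.npz')))
P=P.reshape(-1,3)
def mx(n,x0,x1,y0,y1):
    q=P[(P[:,0]>x0)&(P[:,0]<x1)&(P[:,1]>y0)&(P[:,1]<y1)];i=np.nanargmax(q[:,2]);print(n,np.round(q[i],3))
mx('block',.36,.57,-.09,.01)
mx('block nar',.41,.52,-.14,.06)
mx('housing',.35,.56,.27,.40); mx('nut',.34,.56,.13,.24);mx('washer',.36,.57,-.21,-.10);mx('strap',.35,.56,-.40,-.24)
mx('plate',.52,.75,.02,.18)
q=P[(abs(P[:,0]-.634)<.02)&(abs(P[:,1]-.072)<.02)&(P[:,2]>.05)];print('stud',q.mean(0),len(q))
Q=pts(dict(np.load('w1.npz'))).reshape(-1,3)
q=Q[(abs(Q[:,0]-.634)<.03)&(abs(Q[:,1]-.072)<.03)&(Q[:,2]>.03)]
for a in (.03,.04,.05,.06):
    k=q[(q[:,2]>a)&(q[:,2]<a+.01)];print('stud w',np.round(k.mean(0),4),len(k))
E
```

```text
block [ 0.36  -0.078  0.078]
block nar [0.492 0.06  0.035]
housing [0.352 0.34  0.064]
nut [0.368 0.202 0.054]
washer [ 0.365 -0.102  0.036]
strap [ 0.558 -0.295  0.097]
plate [0.633 0.073 0.068]
stud [0.63354538 0.07186004 0.06093226] 20
stud w [0.63  0.071 0.035] 137
stud w [0.6299 0.0708 0.0451] 146
stud w [0.6303 0.0711 0.0556] 197
stud w [0.6323 0.0714 0.0649] 257
```

```bash
python3 -m inch '[[0.03,0.05,-1,0,60],[0,0,-1,0,60],[0,0,-1,0,60],[0,0,-0.8,0,60],[0,0,-0.5,0,60]]'
```

```text
clock: 3.05
tool_pos: [0.4618, -0.0418, 0.0644]
eef_rot: [0.732, 0.681, -0.001, 0.0]
contact_force: [-0.7, 0.7, 0.2]
opening: 0.682
```

```bash
python3 -m inch '[[0,0.04,-0.6,0,55],[0,0,-0.5,0,55],[0,0,-0.4,0,50],[0,0,0,0,36],[0,0,0,0,34]]' 30
python3 -m inch '[[0,0,0,0,34],[0,0,0,0,34],[0,0,0,0,34]]'
python3 -m inch '[[0,0,0.5,0,34],[0,0,1,0,34],[0,0,1,0,34],[0,0,0.8,0,34],[0,0,0.5,0,34]]'
```

```text
clock: 3.55
tool_pos: [0.4634, -0.0403, 0.0287]
eef_rot: [0.732, 0.681, -0.001, -0.0]
contact_force: [0.5, 0.1, -2.6]
opening: 0.453
clock: 3.85
tool_pos: [0.4636, -0.0393, 0.0288]
eef_rot: [0.732, 0.682, -0.0, -0.0]
contact_force: [-0.5, -0.9, -1.3]
opening: 0.451
clock: 4.35
tool_pos: [0.4636, -0.0394, 0.125]
eef_rot: [0.732, 0.682, -0.0, -0.0]
contact_force: [-0.3, 0.4, -2.3]
opening: 0.446
```

```bash
python3 -m inch '[[0.5,0.3,0,0.1,34],[0.9,0.4,0,0.11,34],[0.9,0.4,0,0.11,34],[0.9,0.4,0,0.11,34],[0.9,0.4,0,0.11,34]]'
python3 -m inch '[[0.9,0.4,0,0.11,34],[0.9,0.4,0,0.11,34],[0.9,0.4,0,0.11,34],[0,0,0,0,34],[0,0,-0.6,0,34]]'
python3 -m inch '[[0,0,-0.8,0,34],[0,0,-0.8,0,34],[0,0,-0.5,0,34],[0,0,0,0,34]]'
```

```text
clock: 4.85
tool_pos: [0.5662, 0.0083, 0.1235]
eef_rot: [0.712, 0.702, -0.001, -0.001]
contact_force: [0.2, 0.3, -2.2]
opening: 0.453
clock: 5.35
tool_pos: [0.6342, 0.0386, 0.1093]
eef_rot: [0.7, 0.714, 0.001, 0.0]
contact_force: [-0.8, -0.2, -3.1]
opening: 0.448
clock: 5.75
tool_pos: [0.6308, 0.0372, 0.0534]
eef_rot: [0.7, 0.715, -0.003, -0.002]
contact_force: [-0.9, -0.1, -2.3]
opening: 0.455
```

```bash
python3 -m inch '[[0.12,0,-0.25,0,34],[0,0,-0.2,0,34],[0,0,-0.1,0,34],[0,0,0,0,34]]'
```

```text
clock: 6.15
tool_pos: [0.6364, 0.0382, 0.0421]
eef_rot: [0.7, 0.714, -0.001, -0.001]
contact_force: [0.2, 0.1, -2.8]
opening: 0.451
```

```bash
python3 -m inch '[[-0.06,0,-0.06,0,34],[0,0,-0.03,0,34],[0,0,0,0,50],[0,0,0,0,55],[0,0,0,0,55]]'
python3 -m inch '[[0,0,0.4,0,60],[0,0,1,0,70],[0,0,1,0,88],[0,0,1,0,88],[0,0,1,0,88]]'
```

```text
clock: 6.65
tool_pos: [0.6352, 0.0384, 0.0402]
eef_rot: [0.7, 0.714, -0.0, -0.0]
contact_force: [0.7, 0.3, -0.5]
opening: 0.625
clock: 7.15
tool_pos: [0.635, 0.0384, 0.1517]
eef_rot: [0.7, 0.715, -0.0, -0.0]
contact_force: [0.2, 0.1, 1.4]
opening: 0.994
```

```bash
python3 -m inch '[[-0.6,0.95,0,0.07,88],[-0.6,0.95,0,0.07,88],[-0.6,0.95,0,0.07,88],[-0.6,0.95,0,0.07,88],[-0.6,0.95,0,0.07,88]]'
python3 -m inch '[[-0.6,0.95,0,0.07,88],[-0.6,0.95,0,0.07,88],[-0.6,0.95,0,0.07,88],[-0.6,0.95,0,0.07,88],[-0.6,0.95,0,0.07,88]]'
python3 -m inch '[[-0.6,0.95,0,0.07,88],[-0.6,0.95,0,0.07,88],[0,0,0,0,88],[0,0,0,0,88]]'
python3 - <<'E'
from h import *
s=snap('top');P=pts(s);w=snap('wrist','w2.png');W=pts(w)
def rect(n,P,x,y,z0,z1,d=.07):
    m=(abs(P[:,:,0]-x)<d)&(abs(P[:,:,1]-y)<d)&(P[:,:,2]>z0)&(P[:,:,2]<z1)
    k,lab,st,_=cv2.connectedComponentsWithStats(m.astype(np.uint8))
    if k<2: print(n,'none');return
    i=1+st[1:,4].argmax();q=P[lab==i];print(n,st[i,4],cv2.minAreaRect((q[:,:2]*1000).astype(np.float32)),np.nanmedian(q[:,2]))
rect('block top',P,.634,.038,.026,.045,.035)
rect('housing wrist',W,.455,.324,.016,.03)
rect('turret',W,.455,.345,.036,.06)
E
```

```text
clock: 7.65
tool_pos: [0.5595, 0.158, 0.1508]
eef_rot: [0.686, 0.727, -0.0, -0.0]
contact_force: [0.1, -0.6, -0.1]
opening: 0.996
clock: 8.15
tool_pos: [0.4845, 0.2769, 0.1507]
eef_rot: [0.673, 0.74, -0.0, -0.0]
contact_force: [0.2, 0.6, -1.0]
opening: 0.999
clock: 8.55
tool_pos: [0.4549, 0.3236, 0.1505]
eef_rot: [0.667, 0.745, -0.0, -0.0]
contact_force: [-0.1, -0.7, -0.7]
opening: 1.001
block top 176 ((632.9444580078125, 38.33941650390625), (40.13051986694336, 26.395872116088867), 0.6739460229873657) 0.035200968095302154
housing wrist 2564 ((454.6214294433594, 325.2779846191406), (44.449214935302734, 74.67999267578125), 7.494262218475342) 0.024355315929317112
turret 768 ((451.93353271484375, 344.7696228027344), (32.96893310546875, 33.04202651977539), 42.841896057128906) 0.044060228065859186
```

View pics/w2.png

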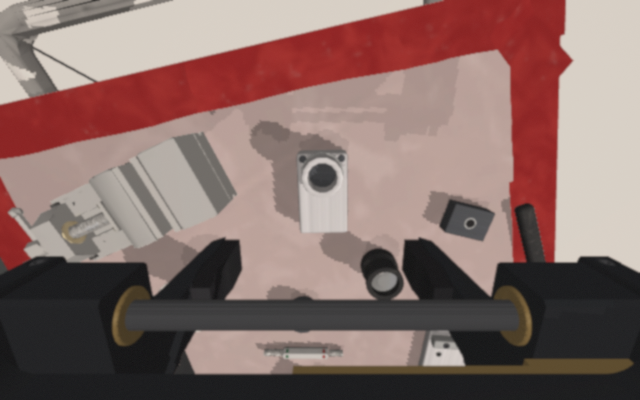

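The housing is at (323,190) with its turret towards +y. The camera reads about 2 mm low in x compared with the TCP. Now I'll descend onto the housing.

```bash
python3 -m inch '[[0.06,0.15,-1,0.08,75],[0,0,-1,0,75],[0,0,-1,0,70],[0,0,-0.8,0,70],[0,0,-0.5,0,70]]'
python3 -m inch '[[0,0,-0.4,0,65],[0,0,-0.3,0,60],[0,0,0,0,60],[0,0,0,0,40],[0,0,0,0,38]]' 35
python3 -m inch '[[0,0,0,0,38],[0,0,0,0,38],[0,0,0,0,38]]'
python3 -m inch '[[0,0,0.5,0,38],[0,0,1,0,38],[0,0,1,0,38],[0,0,1,0,38],[0,0,0.5,0,38]]'
```

```text
clock: 9.15
tool_pos: [0.4571, 0.3251, 0.041]
eef_rot: [0.665, 0.747, -0.002, -0.0]
contact_force: [0.1, -0.2, -0.5]
opening: 0.794
clock: 9.65
tool_pos: [0.4568, 0.3274, 0.0256]
eef_rot: [0.664, 0.747, 0.0, -0.001]
contact_force: [-1.2, 0.2, 0.4]
opening: 0.527
clock: 9.95
tool_pos: [0.4566, 0.3274, 0.0256]
eef_rot: [0.664, 0.747, -0.0, -0.001]
contact_force: [-0.7, -0.7, 5.2]
opening: 0.495
clock: 10.45
tool_pos: [0.4571, 0.3273, 0.1271]
eef_rot: [0.665, 0.747, 0.001, -0.0]
contact_force: [0.3, 0.2, -3.7]
opening: 0.499
```

```bash
python3 -m inch '[[0.5,-0.6,0,-0.1,38],[0.8,-0.9,0,-0.1,38],[0.8,-0.9,0,-0.1,38],[0.8,-0.9,0,-0.1,38],[0.8,-0.9,0,-0.1,38]]'
python3 -m inch '[[0.8,-0.9,0,-0.1,38],[0.8,-0.9,0,-0.1,38],[0.8,-0.9,0,-0.1,38],[0.8,-0.9,0,-0.13,38],[0.2,-0.29,0,0,38]]'
python3 -m inch '[[0,0,-0.6,0,38],[0,0,-0.8,0,38],[0,0,-0.8,0,38],[0,0,-0.6,0,38],[0,0,0,0,38]]'
python3 -m inch '[[0,0,0,0,38]]'
```

```text
clock: 10.95
tool_pos: [0.5493, 0.2205, 0.1246]
eef_rot: [0.684, 0.73, -0.001, -0.001]
contact_force: [0.4, -0.0, -3.8]
opening: 0.494
clock: 11.45
tool_pos: [0.636, 0.1196, 0.1241]
eef_rot: [0.702, 0.712, -0.002, 0.001]
contact_force: [-0.6, -0.3, -2.9]
opening: 0.494
clock: 11.95
tool_pos: [0.631, 0.1257, 0.052]
eef_rot: [0.699, 0.715, -0.003, -0.002]
contact_force: [-0.6, -0.4, -3.3]
opening: 0.496
clock: 12.05
tool_pos: [0.6333, 0.1258, 0.0547]
eef_rot: [0.7, 0.715, -0.001, -0.001]
contact_force: [1.2, -0.2, -2.1]
opening: 0.491
```

```bash
python3 -m inch '[[0.05,0,-0.25,0,38],[0,0,-0.2,0,38],[0,0,-0.15,0,38],[0,0,0,0,38],[0,0,0,0,38]]'
```

```text
clock: 12.55
tool_pos: [0.6352, 0.1248, 0.04]
eef_rot: [0.7, 0.714, -0.001, -0.001]
contact_force: [0.6, 0.3, -2.3]
opening: 0.498
```

```bash
python3 -m inch '[[0,0,-0.1,0,38],[0,0,0,0,38],[0,0,0,0,52],[0,0,0,0,58],[0,0,0,0,60]]'
python3 -m inch '[[0,0,0.4,0,65],[0,0,1,0,70],[0,0,1,0,88],[0,0,1,0,88],[0,0,1,0,88]]'
```

```text
clock: 13.05
tool_pos: [0.6354, 0.1249, 0.0377]
eef_rot: [0.7, 0.714, -0.0, -0.0]
contact_force: [-0.1, 0.2, -0.8]
opening: 0.678
clock: 13.55
tool_pos: [0.6352, 0.1249, 0.1493]
eef_rot: [0.7, 0.714, -0.0, -0.0]
contact_force: [0.2, -0.2, -0.9]
opening: 0.999
```

```bash
python3 - <<'E'
from h import *
P=pts(dict(np.load('top1.npz')))
m=(P[:,:,2]>.05)&(P[:,:,0]>.38)&(P[:,:,0]<.62)&(P[:,:,1]<-.18)&(P[:,:,1]>-.42)
k,lab,st,_=cv2.connectedComponentsWithStats(m.astype(np.uint8))
a=np.radians(27.6);c=np.array([.4531,-.3164])
for i in range(1,k):
    q=P[lab==i]
    if len(q)>3:
        d=q[:,:2]-c;u=d@[np.cos(a),np.sin(a)];v=d@[-np.sin(a),np.cos(a)]
        print(len(q),np.round([q.min(0),q.max(0)],3),'along',u.min(),u.max(),'across',v.min(),v.max())
E
```

```text
106 [[ 0.547 -0.309  0.051]
 [ 0.573 -0.28   0.1  ]] along 0.09114525957205304 0.11867398616569245 across -0.04327924773820832 -0.01674143132524961
233 [[ 0.525 -0.255  0.05 ]
 [ 0.567 -0.213  0.068]] along 0.09959885563298612 0.1409151297020632 across 0.008068659923721562 0.05067952708447661
62 [[ 0.501 -0.42   0.089]
 [ 0.551 -0.41   0.099]] along -0.005707929299748192 0.03867717511721882 across -0.13655398392248408 -0.11199955851032913
```

```bash
python3 -m inch '[[-0.4,-0.97,0,0.24,88],[-0.4,-0.97,0,0.24,88],[-0.4,-0.97,0,0.24,88],[-0.4,-0.97,0,0.24,88],[-0.4,-0.97,0,0.24,88]]'
python3 -m inch '[[-0.4,-0.97,0,0.24,88],[-0.4,-0.97,0,0.24,88],[-0.4,-0.97,0,0.24,88],[-0.4,-0.97,0,0.24,88],[-0.4,-0.97,0,0.24,88]]'
```

```text
clock: 14.05
tool_pos: [0.585, 0.0026, 0.1483]
eef_rot: [0.653, 0.757, -0.0, -0.0]
contact_force: [-0.1, -0.6, -0.2]
opening: 0.996
clock: 14.55
tool_pos: [0.535, -0.1187, 0.1483]
eef_rot: [0.605, 0.797, -0.001, 0.0]
contact_force: [1.6, 0.3, -0.0]
opening: 0.995
```

```bash
python3 -m inch '[[-0.41,-0.91,0,0.22,88],[-0.41,-0.91,0,0.22,88],[-0.41,-0.91,0,0.22,88],[-0.41,-0.91,0,0.22,88],[-0.41,-0.91,0,0.22,88]]'
python3 -m inch '[[-0.41,-0.91,0,0.22,88],[-0.41,-0.91,0,0.22,88],[-0.41,-0.91,0,0.22,88],[-0.41,-0.9,0,0.22,88],[0,0,0,0,88]]'
cat >> h.py <<'E'
def rect(n,P,x,y,z0,z1,d=.07):
    m=(abs(P[:,:,0]-x)<d)&(abs(P[:,:,1]-y)<d)&(P[:,:,2]>z0)&(P[:,:,2]<z1)
    k,lab,st,_=cv2.connectedComponentsWithStats(m.astype(np.uint8))
    if k<2: print(n,'none');return
    i=1+st[1:,4].argmax();q=P[lab==i];c,s,a=cv2.minAreaRect((q[:,:2]*1000).astype(np.float32));print(n,st[i,4],np.round(c,1),np.round(s,1),round(a,1),'z',np.round(np.nanpercentile(q[:,2],[5,50,95]),4))
E
python3 - <<'E'
from h import *
W=pts(snap('wrist','w3.png'));P=pts(snap('top'))
rect('strap w',W,.453,-.316,.004,.02)
rect('housing top',P,.633,.123,.028,.045,.05)
rect('turret top',P,.633,.143,.05,.07,.05)
E
```

```text
clock: 15.05
tool_pos: [0.4837, -0.2325, 0.1483]
eef_rot: [0.558, 0.83, -0.001, 0.0]
contact_force: [1.2, -0.1, -0.5]
opening: 1.001
clock: 15.55
tool_pos: [0.4405, -0.3265, 0.1476]
eef_rot: [0.522, 0.853, -0.003, -0.0]
contact_force: [0.1, 0.5, 0.1]
opening: 0.998
strap w 2793 [ 452.5 -315.9] [38.  91.7] 27.3 z [0.007  0.0082 0.0094]
housing top 344 [633.1 122.2] [43.1 73.7] 1.2 z [0.0312 0.0351 0.0396]
turret top 70 [633.1 141.5] [31.9 31.2] 68.7 z [0.0513 0.0547 0.058 ]
```

View pics/w3.png

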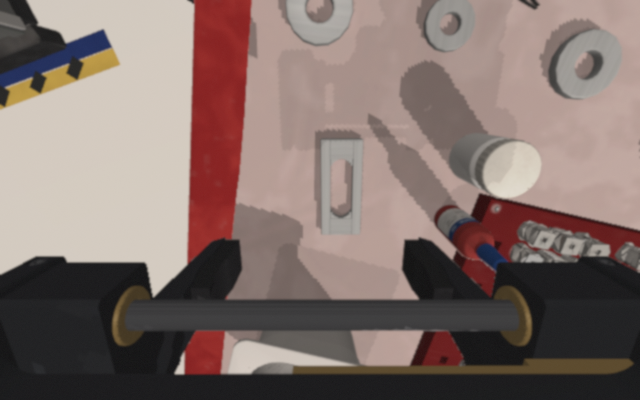

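The strap is at (341,187) as expected. The bottle at (465,230) is close on the +x side, so I'll grip offset by 14 mm and let the closing jaws centre the strap.

```bash
python3 -m inch '[[0,0,-0.3,0,88],[0,0,-0.7,0,88],[0,0,-0.7,0,88],[0,0,-0.3,0,88],[0,0,0,0,88]]'
```

```text
clock: 16.15
tool_pos: [0.443, -0.3208, 0.0965]
eef_rot: [0.519, 0.855, -0.001, -0.001]
contact_force: [0.2, 1.3, 0.0]
opening: 0.999
```

```bash
python3 -m inch '[[-0.02,-0.05,-0.7,0,88],[0,0,-0.8,0,88],[0,0,-0.7,0,88],[0,0,-0.4,0,88],[0,0,0,0,88]]'
python3 -m inch '[[0,0,0,0,88]]'
```

```text
clock: 16.65
tool_pos: [0.4424, -0.3229, 0.0319]
eef_rot: [0.519, 0.855, -0.001, -0.001]
contact_force: [-1.0, -0.1, 0.5]
opening: 1.0
clock: 16.75
tool_pos: [0.443, -0.3233, 0.0331]
eef_rot: [0.519, 0.855, -0.001, -0.0]
contact_force: [0.2, 0.1, 1.0]
opening: 1.001
```

```bash
python3 -m inch '[[0,0,-0.25,0,88],[0,0,-0.2,0,88],[0,0,0,0,60],[0,0,0,0,45],[0,0,0,0,36]]' 25
python3 -m inch '[[0,0,0,0,33],[0,0,0,0,33],[0,0,0,0,33],[0,0,0,0,33]]' 25
```

```text
clock: 17.25
tool_pos: [0.4425, -0.3235, 0.0213]
eef_rot: [0.519, 0.855, -0.001, -0.0]
contact_force: [0.1, -0.2, -0.1]
opening: 0.75
clock: 17.65
tool_pos: [0.4429, -0.3233, 0.0214]
eef_rot: [0.519, 0.855, -0.0, -0.0]
contact_force: [1.0, 1.0, 0.7]
opening: 0.424
```

```bash
python3 -m inch '[[0,0,0,0,33],[0,0,0.3,0,33],[0,0,0.8,0,33],[0,0,1,0,33],[0,0,1,0,33]]' 35
python3 -m inch '[[0,0,1,0,33],[0,0,0.7,0,33],[0,0,0,0,33]]'
python3 - <<'E'
from h import *
W=pts(snap('wrist'));t=r.get_state()['tool_pos'];print(t)
rect('strap w',W,t[0],t[1],t[2]-.03,t[2]+.0,.07)
E
```

```text
clock: 18.15
tool_pos: [0.4412, -0.3235, 0.0994]
eef_rot: [0.519, 0.854, -0.001, -0.002]
contact_force: [0.2, -0.8, -1.1]
opening: 0.424
clock: 18.45
tool_pos: [0.4429, -0.3242, 0.1433]
eef_rot: [0.52, 0.854, -0.001, 0.001]
contact_force: [-0.1, -0.5, -1.9]
opening: 0.425
[ 0.44213483 -0.32398793  0.14190957]
strap w 7676 [ 436.8 -314. ] [61.5 80.1] 6.2 z [0.1266 0.1302 0.1367]
```

```bash
python3 -m inch '[[0.3,0.6,0,-0.2,33],[0.48,0.98,0,-0.27,33],[0.48,0.98,0,-0.27,33],[0.48,0.98,0,-0.27,33],[0.48,0.98,0,-0.27,33]]'
python3 -m inch '[[0.48,0.98,0,-0.27,33],[0.48,0.98,0,-0.27,33],[0.48,0.98,0,-0.27,33],[0.48,0.98,0,-0.27,33],[0.48,0.98,0,-0.27,33]]'
python3 -m inch '[[0.48,0.98,0,-0.27,33],[0.48,0.98,0,-0.27,33],[0.48,0.98,0,-0.27,33],[0.48,0.98,0,-0.27,33],[0.48,0.98,0,-0.27,33]]'
python3 -m inch '[[0.48,0.98,0,-0.27,33],[0.24,0.54,0,-0.15,33],[0,0,0,0,33],[0,0,0,0,33]]'
```

```text
clock: 19.0
tool_pos: [0.4971, -0.2096, 0.1397]
eef_rot: [0.576, 0.817, -0.001, -0.002]
contact_force: [0.2, -0.2, -1.7]
opening: 0.418
clock: 19.5
tool_pos: [0.557, -0.0873, 0.1396]
eef_rot: [0.632, 0.775, -0.002, -0.002]
contact_force: [0.6, -0.2, -2.1]
opening: 0.419
clock: 20.0
tool_pos: [0.6171, 0.0349, 0.1394]
eef_rot: [0.685, 0.728, -0.002, -0.001]
contact_force: [0.1, 1.0, -1.7]
opening: 0.425
clock: 20.4
tool_pos: [0.635, 0.0709, 0.1402]
eef_rot: [0.701, 0.713, -0.002, -0.001]
contact_force: [-0.5, -0.4, -2.3]
opening: 0.422
```

```bash
python3 -m inch '[[0.02,0.05,-0.4,0,33],[0,0,-0.7,0,33],[0,0,-0.4,0,33],[0,0,0,0,33],[0,0,0,0,33]]'
python3 - <<'E'
from h import *
s=snap('wrist');i=s['pixels'][:,:,::-1][100:350,180:460]
t=snap('top');j=t['pixels'][:,:,::-1][120:200,240:340]
i=cv2.resize(i,(672,600));cv2.imwrite('pics/w4.png',i)
W=pts(s);q=W[(abs(W[:,:,0]-.634)<.012)&(abs(W[:,:,1]-.072)<.02)&(W[:,:,2]<.07)&(W[:,:,2]>.05)];print(len(q),q.mean(0) if len(q) else 0)
E
```

```text
clock: 20.9
tool_pos: [0.6363, 0.0732, 0.1035]
eef_rot: [0.701, 0.713, -0.001, -0.001]
contact_force: [0.9, -0.0, -1.9]
opening: 0.424
367 [0.63460125 0.07505998 0.06178038]
```

View pics/w4.png

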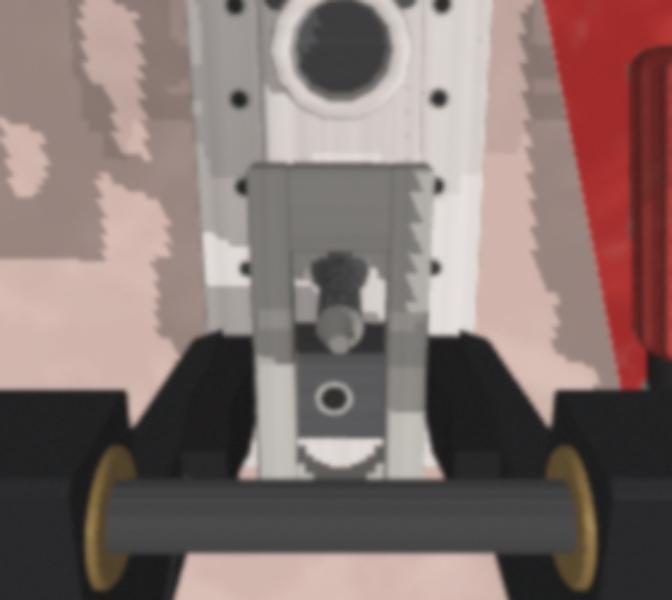

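The stud at (340,320) sits in the middle of the slot (295–385), with the ledge ahead and the block behind. I'll lower the strap.

```bash
python3 -m inch '[[0,0,-0.4,0,33],[0,0,-0.5,0,33],[0,0,-0.4,0,33],[0,0,-0.2,0,33],[0,0,0,0,33]]'
python3 -m inch '[[0,0,-0.1,0,33],[0,0,-0.1,0,33],[0,0,0,0,33],[0,0,0,0,33]]'
```

```text
clock: 21.5
tool_pos: [0.6356, 0.0737, 0.0648]
eef_rot: [0.701, 0.713, -0.002, -0.001]
contact_force: [0.2, -0.3, -1.3]
opening: 0.425
clock: 21.9
tool_pos: [0.6366, 0.0738, 0.0614]
eef_rot: [0.701, 0.713, -0.0, -0.001]
contact_force: [0.1, -0.1, -2.1]
opening: 0.422
```

```bash
python3 -m inch '[[0,0,-0.1,0,33],[0,0,-0.06,0,33],[0,0,0,0,33],[0,0,0,0,33]]'
```

```text
clock: 22.3
tool_pos: [0.6365, 0.0738, 0.0574]
eef_rot: [0.701, 0.713, -0.001, -0.001]
contact_force: [-0.5, -0.9, 0.9]
opening: 0.417
```

```bash
python3 -m inch '[[0,0,0,0,42],[0,0,0,0,48],[0,0,0,0,54],[0,0,0,0,54]]'
python3 -m inch '[[0,0,0.4,0,60],[0,0,0.8,0,70],[0,0,1,0,80],[0,0,1,0,88],[0,0,0.8,0,88]]'
python3 - <<'E'
from h import *
P=pts(snap('top'))
rect('strap top',P,.634,.072,.039,.049,.06)
rect('strap ends',P,.634,.030,.039,.049,.02)
E
```

```text
clock: 22.7
tool_pos: [0.6365, 0.0739, 0.0572]
eef_rot: [0.701, 0.713, -0.0, -0.001]
contact_force: [1.0, 0.0, -0.1]
opening: 0.609
clock: 23.2
tool_pos: [0.6369, 0.0741, 0.1595]
eef_rot: [0.701, 0.713, 0.0, -0.0]
contact_force: [-0.2, 0.1, 0.7]
opening: 0.992
strap top 4 [629.5 125.1] [5.2 2. ] 0.8 z [0.0393 0.0427 0.0473]
strap ends none
```

```bash
python3 -m inch '[[-0.67,-0.92,0,0,88],[-0.67,-0.92,0,0,88],[-0.67,-0.92,0,0,88],[-0.67,-0.92,0,0,88],[-0.67,-0.92,0,0,88]]'
python3 -m inch '[[-0.67,-0.92,0,0,88],[-0.67,-0.92,0,0,88],[-0.67,-0.92,0,0,88],[-0.67,-0.92,0,0,88],[-0.67,-0.92,0,0,88]]'
python3 -m inch '[[0,0,-0.4,0,70],[0,0,-0.4,0,70]]'
python3 - <<'E'
from h import *
P=pts(snap('top'));W=pts(snap('wrist'));print(r.get_state()['tool_pos'])
rect('strap top',P,.634,.072,.039,.049,.06)
rect('strap end-',P,.634,.035,.039,.049,.02)
rect('strap end+',P,.634,.108,.039,.049,.015)
rect('washer w',W,.467,-.156,.004,.02,.04)
rect('nut w',W,.449,.188,.016,.03,.03)
rect('nut t',P,.449,.188,.016,.03,.03)
E
```

```text
clock: 23.75
tool_pos: [0.552, -0.0421, 0.1574]
eef_rot: [0.701, 0.713, -0.0, -0.0]
contact_force: [-0.7, 0.3, 0.3]
opening: 1.002
clock: 24.25
tool_pos: [0.4683, -0.157, 0.1574]
eef_rot: [0.701, 0.713, -0.0, -0.0]
contact_force: [0.9, -0.0, 0.8]
opening: 0.993
clock: 24.45
tool_pos: [0.4692, -0.1565, 0.137]
eef_rot: [0.701, 0.713, -0.0, -0.0]
contact_force: [0.1, 0.9, 0.7]
opening: 0.843
[ 0.4691352  -0.1549686   0.13611082]
strap top 374 [634.7  73.4] [37.9 91.2] 0.7 z [0.0401 0.0433 0.0467]
strap end- 132 [635.2  40.8] [37.3 26.1] 0.8 z [0.04   0.0436 0.0469]
strap end+ 93 [633.4 107. ] [29.3 23.8] 1.5 z [0.0401 0.0433 0.0465]
washer w 1261 [ 465.4 -156.3] [38.9 38.7] 55.4 z [0.0067 0.0083 0.0095]
nut w none
nut t 96 [449.3 188.3] [31.5 31.8] 0.8 z [0.0179 0.0212 0.0245]
```

```bash
python3 -m inch '[[-0.06,-0.04,-0.8,0,65],[0,0,-1,0,60],[0,0,-1,0,60],[0,0,-0.8,0,60],[0,0,-0.4,0,60]]'
python3 -m inch '[[0,0,0,0,60],[0,0,0,0,60]]'
```

```text
clock: 25.05
tool_pos: [0.468, -0.1553, 0.0356]
eef_rot: [0.7, 0.714, -0.0, -0.001]
contact_force: [-0.3, 0.2, 0.2]
opening: 0.685
clock: 25.25
tool_pos: [0.4682, -0.1561, 0.0373]
eef_rot: [0.7, 0.714, -0.0, -0.001]
contact_force: [0.6, -0.1, 0.4]
opening: 0.68
```

```bash
python3 -m inch '[[0,0,-0.3,0,60],[0,0,-0.31,0,60],[0,0,0,0,48],[0,0,0,0,42],[0,0,0,0,36]]' 20
python3 -m inch '[[0,0,0,0,34],[0,0,0,0,34],[0,0,0,0,34]]' 20
python3 -m inch '[[0,0,0.3,0,34],[0,0,0.8,0,34],[0,0,1,0,34],[0,0,1,0,34],[0,0,1,0,34]]'
```

```text
clock: 25.75
tool_pos: [0.4675, -0.1573, 0.022]
eef_rot: [0.701, 0.713, -0.001, -0.001]
contact_force: [1.2, 0.4, -0.4]
opening: 0.436
clock: 26.05
tool_pos: [0.4675, -0.1572, 0.022]
eef_rot: [0.701, 0.713, -0.001, -0.001]
contact_force: [-0.3, 0.5, -1.4]
opening: 0.44
clock: 26.55
tool_pos: [0.467, -0.1573, 0.126]
eef_rot: [0.701, 0.713, -0.001, -0.001]
contact_force: [0.3, 0.0, -0.3]
opening: 0.44
```

```bash
python3 -m inch '[[0.4,0.5,0.4,0,34],[0.7,0.95,0.2,0,34],[0.7,0.95,0,0,34],[0.7,0.95,0,0,34],[0.7,0.95,0,0,34]]'
python3 -m inch '[[0.7,0.95,0,0,34],[0.7,0.95,0,0,34],[0.7,0.95,0,0,34],[0.7,0.95,0,0,34],[0.6,0.8,0,0,34]]'
python3 -m inch '[[0.17,0.27,-0.4,0,34],[0,0,-0.4,0,34],[0,0,-0.2,0,34],[0,0,0,0,34],[0,0,0,0,34]]'
python3 - <<'E'
from h import *
s=snap('wrist');i=s['pixels'][:,:,::-1][160:340,210:420]
cv2.imwrite('pics/w5.png',cv2.resize(i,(700,600),interpolation=cv2.INTER_CUBIC));np.savez('w5.npz',**s)
W=pts(s);t=r.get_state()['tool_pos'];print(t)
rect('washer',W,t[0],t[1],t[2]-.022,t[2]-.010,.024)
c=np.array(s['position']);print(c,rot(s['attitude'])[:,2])
E
```

```text
clock: 27.05
tool_pos: [0.5477, -0.049, 0.1401]
eef_rot: [0.701, 0.713, -0.001, -0.001]
contact_force: [0.3, 1.0, -0.1]
opening: 0.436
clock: 27.55
tool_pos: [0.6328, 0.0668, 0.14]
eef_rot: [0.7, 0.714, -0.0, -0.001]
contact_force: [-0.1, -0.2, -1.0]
opening: 0.442
clock: 28.05
tool_pos: [0.6361, 0.0705, 0.1142]
eef_rot: [0.701, 0.713, -0.001, -0.001]
contact_force: [0.4, 0.7, -0.3]
opening: 0.441
[0.63645189 0.07090043 0.11450577]
washer 3858 [634.3  71.6] [39.2 45.3] 61.9 z [0.0966 0.1003 0.1015]
[0.63429532 0.14641454 0.24149295] [-6.53913789e-04  2.95655254e-01  9.55294480e-01]
```

View pics/w5.png

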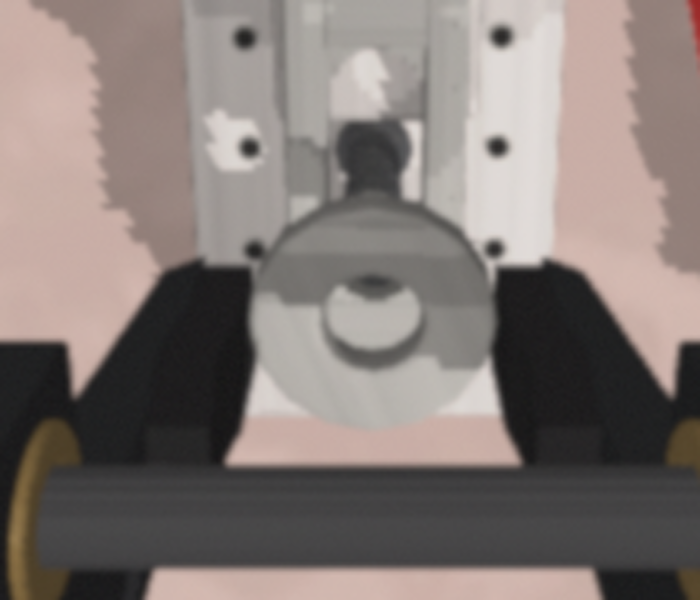

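```bash
python3 - <<'E'
from h import *
s=dict(np.load('w5.npz'));K=s['K'];A=rot(s['attitude']);c=s['position']
def ray(u,v,z):
    u=210+u*.3;v=160+v*.3
    d=A@np.array([(u-K[0,2])/K[0,0],-(v-K[1,2])/K[1,1],-1]);return c+d*(z-c[2])/d[2]
print('washer',ray(373,316,.1005),'bore',ray(374,308,.1005));
for v in (120,):print('collar far edge top',ray(373,v,.016))
for v in (150,):print('collar',ray(373,v,.014))
P=pts(s);W=P[(abs(P[:,:,0]-.634)<.022)&(abs(P[:,:,1]-.072)<.025)&(P[:,:,2]<.104)&(P[:,:,2]>.095)]
print('fit',(W[:,:2].min(0)+W[:,:2].max(0))/2)
for a in (.02,.03,.04,.05):
    q=P[(abs(P[:,:,0]-.634)<.009)&(abs(P[:,:,1]-.072)<.012)&(P[:,:,2]>a)&(P[:,:,2]<a+.01)]
    if len(q):print(a,len(q),q.mean(0),q[:,0].min(),q[:,0].max(),q[:,1].min(),q[:,1].max())
E
```

```text
washer [0.63505237 0.07236825 0.1005    ] bore [0.63518734 0.07376794 0.1005    ]
collar far edge top [0.63468508 0.07953157 0.016     ]
collar [0.63480872 0.07139352 0.014     ]
fit [0.63401948 0.07154289]
0.02 59 [0.6344438  0.07688337 0.02514824] 0.6286451719295683 0.6402922986587064 0.07369089416305315 0.0783424378500161
0.03 67 [0.63455956 0.07702853 0.03499542] 0.6289378596811734 0.6406963680548645 0.07305711025508325 0.07858428727415916
0.04 87 [0.63361931 0.07671784 0.04484504] 0.6250031306280731 0.6406202267785106 0.07117976280817481 0.07870276226808327
0.05 80 [0.63472298 0.07722248 0.05447953] 0.62878379279548 0.6404295711114548 0.07392971742808274 0.07835350809584564
```

Washer and stud axis agree within about 1 mm; crop (373,314) and the stud column at 373. I'll lower the washer.

```bash
python3 -m inch '[[-0.02,0.02,-0.4,0,34],[0,0,-0.4,0,34],[0,0,-0.3,0,34],[0,0,-0.2,0,34],[0,0,0,0,34]]'
python3 -m inch '[[0,0,-0.2,0,34],[0,0,-0.15,0,34],[0,0,0,0,34],[0,0,0,0,34]]'
```

```text
clock: 28.6
tool_pos: [0.6356, 0.0724, 0.0808]
eef_rot: [0.701, 0.713, -0.001, -0.001]
contact_force: [-0.2, -0.2, -1.2]
opening: 0.438
clock: 29.0
tool_pos: [0.6362, 0.0725, 0.0732]
eef_rot: [0.701, 0.713, -0.001, -0.001]
contact_force: [-0.2, 0.3, -0.5]
opening: 0.443
```

```bash
python3 -m inch '[[0,0,-0.15,0,34],[0,0,-0.1,0,34],[0,0,0,0,34],[0,0,0,0,34]]'
python3 -m inch '[[0,0,0,0,34]]'
```

```text
clock: 29.4
tool_pos: [0.6362, 0.0725, 0.0668]
eef_rot: [0.701, 0.713, -0.001, -0.001]
contact_force: [0.8, -0.3, -0.4]
opening: 0.44
clock: 29.5
tool_pos: [0.6363, 0.0726, 0.067]
eef_rot: [0.701, 0.713, -0.001, -0.001]
contact_force: [-0.3, -0.5, -0.4]
opening: 0.44
```

```bash
python3 -m inch '[[0,0,-0.04,0,34],[0,0,0,0,40],[0,0,0,0,46],[0,0,0,0,52],[0,0,0,0,52]]'
python3 -m inch '[[0,0,0.4,0,60],[0,0,0.8,0,70],[0,0,1,0,80],[0,0,1,0,80],[0,0,0.5,0,80]]'
```

```text
clock: 30.0
tool_pos: [0.6362, 0.0726, 0.066]
eef_rot: [0.701, 0.713, -0.001, -0.001]
contact_force: [-0.6, -0.6, -0.7]
opening: 0.591
clock: 30.5
tool_pos: [0.6373, 0.0731, 0.1613]
eef_rot: [0.701, 0.713, 0.001, 0.0]
contact_force: [0.2, -0.1, -0.8]
opening: 0.912
```

```bash
python3 -m inch '[[-0.93,0.57,0,0,80],[-0.93,0.57,0,0,80],[-0.93,0.57,0,0,80],[-0.93,0.57,0,0,80],[-0.93,0.57,0,0,80]]'
python3 -m inch '[[-0.93,0.57,0,0,80],[-0.93,0.57,0,0,80],[-0.93,0.57,0,0,70],[0,0,-0.4,0,70],[0,0,0,0,70]]'
python3 - <<'E'
from h import *
P=pts(snap('top','top2.png'));W=pts(snap('wrist'));print(r.get_state()['tool_pos'])
rect('washer t',P,.634,.072,.049,.056,.025)
rect('nut w',W,.449,.188,.018,.03,.03)
i=cv2.imread('pics/top2.png')[110:230,170:330];cv2.imwrite('pics/c2.png',cv2.resize(i,(800,600),interpolation=cv2.INTER_CUBIC))
E
```

```text
clock: 31.0
tool_pos: [0.5189, 0.1442, 0.1586]
eef_rot: [0.701, 0.713, -0.001, -0.001]
contact_force: [0.1, -0.1, -0.1]
opening: 0.909
clock: 31.5
tool_pos: [0.4498, 0.1864, 0.1478]
eef_rot: [0.7, 0.714, -0.001, -0.001]
contact_force: [-0.1, 0.5, 0.3]
opening: 0.795
[0.45104406 0.18578658 0.14819008]
washer t 127 [634.1  73.4] [37.  38.4] 46.6 z [0.0493 0.0519 0.0548]
nut w 822 [448.4 187.8] [32.4 33.1] 2.4 z [0.0195 0.0221 0.0235]
```

View pics/c2.png

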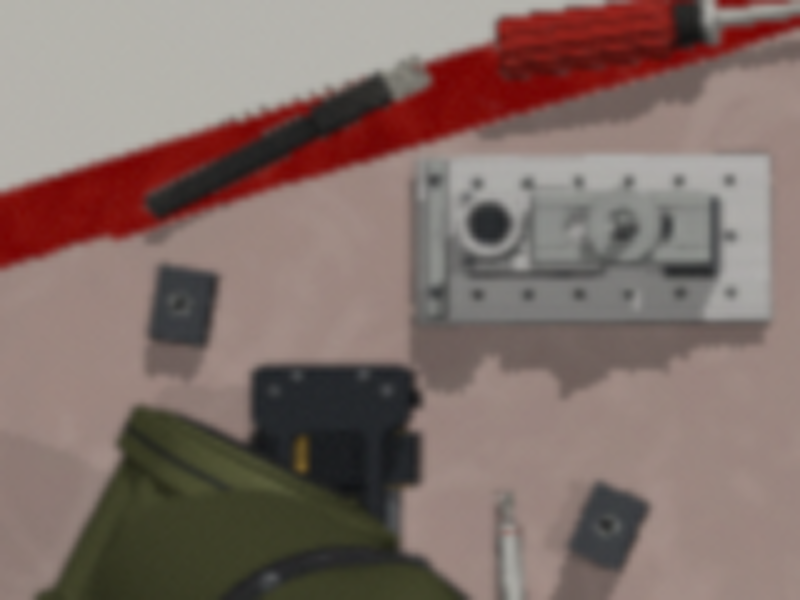

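The washer is on the stud at (627,225), with its top at 52 mm, level on the strap. Next is the nut.

```bash
python3 -m inch '[[-0.02,0.08,-0.8,0,65],[0,0,-1,0,60],[0,0,-1,0,60],[0,0,-0.9,0,55],[0,0,-0.4,0,55]]'
python3 -m inch '[[0,0,-0.3,0,55],[0,0,-0.2,0,55],[0,0,0,0,55],[0,0,0,0,55]]'
```

```text
clock: 32.1
tool_pos: [0.4502, 0.1876, 0.0443]
eef_rot: [0.701, 0.713, -0.001, -0.0]
contact_force: [0.2, 0.2, -0.0]
opening: 0.624
clock: 32.5
tool_pos: [0.4501, 0.1886, 0.0339]
eef_rot: [0.701, 0.713, -0.0, -0.0]
contact_force: [-0.6, 0.4, 0.3]
opening: 0.624
```

```bash
python3 -m inch '[[0,-0.02,-0.24,0,55],[0,0,0,0,45],[0,0,0,0,36],[0,0,0,0,30],[0,0,0,0,28]]' 20
python3 -m inch '[[0,0,0,0,28],[0,0,0,0,28],[0,0,0,0,28]]' 20
python3 -m inch '[[0,0,0.3,0,28],[0,0,0.8,0,28],[0,0,1,0,28],[0,0,1,0,28],[0,0,1,0,28]]'
python3 -m inch '[[0,0,0.8,0,28],[0,0,0,0,28]]'
```

```text
clock: 33.0
tool_pos: [0.4498, 0.1881, 0.0275]
eef_rot: [0.701, 0.713, -0.0, -0.001]
contact_force: [0.2, -0.4, 0.1]
opening: 0.357
clock: 33.3
tool_pos: [0.4497, 0.1881, 0.0275]
eef_rot: [0.701, 0.713, -0.0, -0.001]
contact_force: [-0.8, 0.5, 1.0]
opening: 0.358
clock: 33.8
tool_pos: [0.4494, 0.1876, 0.1313]
eef_rot: [0.701, 0.713, -0.001, -0.001]
contact_force: [0.8, -0.6, -1.7]
opening: 0.362
clock: 34.0
tool_pos: [0.4508, 0.1884, 0.1524]
eef_rot: [0.701, 0.713, 0.002, 0.0]
contact_force: [-0.1, -0.5, -0.8]
opening: 0.357
```

```bash
python3 -m inch '[[0.6,-0.4,0,0,28],[0.93,-0.58,0,0,28],[0.93,-0.58,0,0,28],[0.93,-0.58,0,0,28],[0.93,-0.58,0,0,28]]'
python3 -m inch '[[0.93,-0.58,0,0,28],[0.93,-0.58,0,0,28],[0.93,-0.58,0,0,28],[0.32,-0.17,0,0,28],[0,0,0,0,28]]'
python3 -m inch '[[0,0,-0.5,0,28],[0,0,-0.5,0,28],[0,0,0,0,28],[0,0,0,0,28]]'
python3 - <<'E'
from h import *
s=snap('wrist');i=s['pixels'][:,:,::-1][160:340,210:420]
cv2.imwrite('pics/w6.png',cv2.resize(i,(700,600),interpolation=cv2.INTER_CUBIC))
P=pts(s);t=r.get_state()['tool_pos'];print(t)
W=P[(abs(P[:,:,0]-t[0]+.002)<.02)&(abs(P[:,:,1]-t[1])<.02)&(P[:,:,2]<t[2]-.002)&(P[:,:,2]>t[2]-.009)]
print('nut top',(W.min(0)+W.max(0))/2,W.max(0)-W.min(0))
rect('washer',P,.634,.072,.047,.058,.025)
E
```

```text
clock: 34.5
tool_pos: [0.5579, 0.1189, 0.149]
eef_rot: [0.701, 0.713, -0.001, -0.001]
contact_force: [0.2, 0.7, -0.7]
opening: 0.359
clock: 35.0
tool_pos: [0.6355, 0.0713, 0.1489]
eef_rot: [0.702, 0.713, -0.001, -0.001]
contact_force: [-0.4, 0.0, 0.0]
opening: 0.356
clock: 35.4
tool_pos: [0.6344, 0.0729, 0.1242]
eef_rot: [0.7, 0.714, -0.001, -0.001]
contact_force: [-0.6, -0.2, 0.5]
opening: 0.358
[0.63501891 0.07288582 0.12477908]
nut top [0.63296253 0.07333969 0.11922152] [0.03975073 0.03233688 0.00686122]
washer 1374 [635.4  78.3] [29.9 39.6] 84.9 z [0.05   0.0522 0.0534]
```

View pics/w6.png

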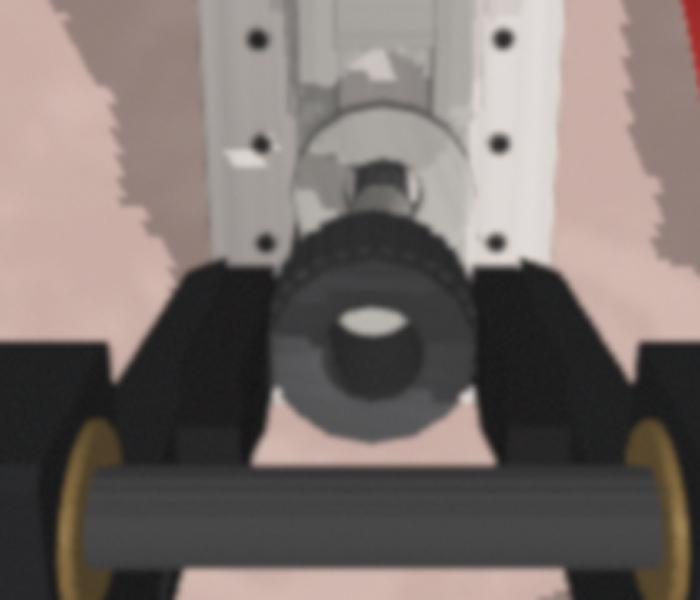

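The nut's centre column is 373 and the stud's is about 382, so I'll shift about 1.3 mm in +x and lower.

```bash
python3 -m inch '[[0.05,-0.01,-0.4,0,28],[0,0,-0.4,0,28],[0,0,-0.2,0,28],[0,0,-0.15,0,28],[0,0,0,0,28]]'
python3 -m inch '[[0,0,-0.15,0,28],[0,0,-0.15,0,28],[0,0,0,0,28],[0,0,0,0,28]]'
```

```text
clock: 35.95
tool_pos: [0.6363, 0.072, 0.0954]
eef_rot: [0.701, 0.713, -0.001, -0.001]
contact_force: [0.3, -0.0, -0.9]
opening: 0.356
clock: 36.35
tool_pos: [0.6367, 0.0721, 0.0887]
eef_rot: [0.701, 0.713, -0.001, -0.001]
contact_force: [0.5, 0.2, -0.5]
opening: 0.36
```

```bash
python3 -m inch '[[0,0,-0.2,0,28],[0,0,-0.12,0,28],[0,0,0,0,28],[0,0,0,0,28]]'
python3 -m inch '[[0,0,-0.03,0,28],[0,0,0,0,28]]'
```

```text
clock: 36.75
tool_pos: [0.6366, 0.0721, 0.0805]
eef_rot: [0.701, 0.713, -0.001, -0.001]
contact_force: [-0.2, -0.6, -1.0]
opening: 0.364
clock: 36.95
tool_pos: [0.6367, 0.0721, 0.08]
eef_rot: [0.701, 0.713, -0.001, -0.001]
contact_force: [1.4, -0.1, -0.7]
opening: 0.36
```

```bash
python3 -m inch '[[0,0,-0.02,0,28],[0,0,0,0,34],[0,0,0,0,40],[0,0,0,0,46],[0,0,0,0,46]]'
python3 -m inch '[[0,0,0.4,0,55],[0,0,0.8,0,60],[0,0,1,0,70],[0,0,1,0,70],[0,0,0.5,0,70]]'
python3 -m inch '[[-0.9,-0.5,0,0,70],[-0.9,-0.5,0,0,70],[-0.9,-0.5,0,0,70],[-0.9,-0.5,0,0,70],[-0.9,-0.5,0,0,70]]'
python3 -m inch '[[-0.9,-0.7,0,0,70],[-0.5,-0.7,0,0,70],[0,0,0,0,70],[0,0,0,0,70]]'
python3 - <<'E'
from h import *
P=pts(snap('top','top3.png'))
rect('nut',P,.634,.072,.066,.082,.025)
rect('washer',P,.634,.072,.0485,.056,.025)
rect('strap end-',P,.634,.036,.039,.0485,.014)
rect('strap end+',P,.634,.108,.039,.0485,.014)
rect('housing',P,.633,.123,.031,.039,.05);rect('turret',P,.633,.142,.05,.065,.03)
rect('low',P,.594,.309,.01,.025,.04);rect('tall',P,.481,.08,.028,.04,.04)
s=snap('scene');i=s['pixels'][:,:,::-1][150:240,200:330];cv2.imwrite('pics/s2.png',cv2.resize(i,(780,540),interpolation=cv2.INTER_CUBIC))
E
```

```text
clock: 37.45
tool_pos: [0.6367, 0.0721, 0.0795]
eef_rot: [0.701, 0.713, -0.001, -0.001]
contact_force: [-0.9, -0.4, 0.2]
opening: 0.521
clock: 37.95
tool_pos: [0.6378, 0.0726, 0.1749]
eef_rot: [0.701, 0.713, 0.001, 0.0]
contact_force: [0.1, 0.2, 0.1]
opening: 0.793
clock: 38.45
tool_pos: [0.5231, 0.009, 0.1721]
eef_rot: [0.701, 0.713, -0.001, -0.001]
contact_force: [-0.0, -1.0, 0.4]
opening: 0.793
clock: 38.85
tool_pos: [0.4898, -0.0252, 0.1722]
eef_rot: [0.701, 0.713, 0.0, -0.0]
contact_force: [0.2, 0.6, 1.4]
opening: 0.792
nut 116 [634.8  71.3] [32.  30.6] 46.2 z [0.0679 0.0724 0.0762]
washer 36 [625.5  75.8] [38.5 19.4] 76.8 z [0.0491 0.0515 0.0541]
strap end- 79 [634.   38.2] [27.8 20.8] 0.8 z [0.0398 0.0431 0.046 ]
strap end+ 88 [634.4 107. ] [27.1 23.7] 0.9 z [0.0403 0.0433 0.047 ]
housing 113 [633.2 125.1] [43.  68.3] 1.7 z [0.0319 0.0351 0.0385]
turret 70 [633.  141.8] [32.2 31.6] 70.1 z [0.051  0.0545 0.0586]
low 172 [595.4 309.5] [29.8 40.4] 81.0 z [0.0115 0.0152 0.0192]
tall 178 [480.   80.1] [29.8 39.8] 66.3 z [0.03   0.0333 0.037 ]
```

View pics/s2.png

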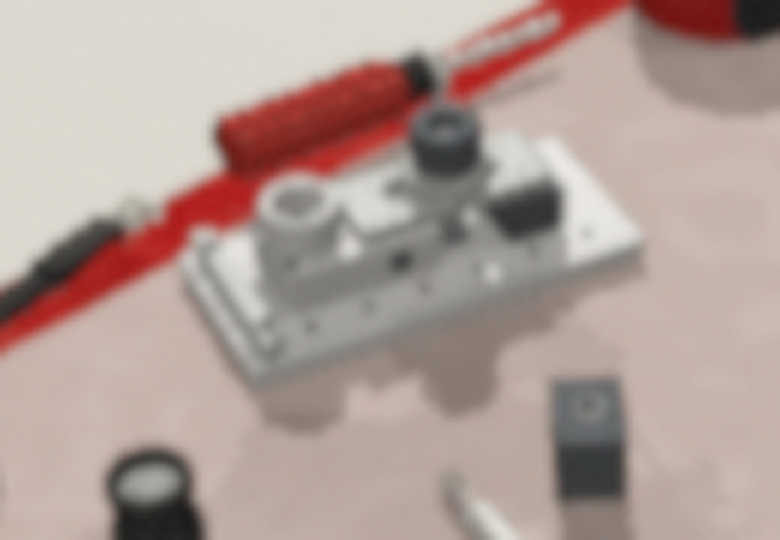

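The stack is complete: nut at (445,135) on the washer and strap, block under one end and housing ledge under the other.

```bash
python3 -c "
from plant import r
print(r.finish_job())"
```

```text
the job is handed in; nothing more can be done
None
```

The strap clamp is set up and handed in at about 39 s of the 106 s allowed. `finish_job` reports no verdict, so what follows rests on my own camera checks.

I placed the 24 mm block, the housing with its ledge towards the stud, the strap, the smallest washer (40 mm) and the 22 mm knurled nut.

**Last checks (top and scene cameras; the stud read about x 634, y 72 mm in world axes):**

| Part | Reading |
|---|---|
| Nut | (634.8, 71.3) mm, about 1 mm from the stud axis; top at 72.4 mm (74 mm nominal) |
| Washer | (634.1, 73.4) mm before the nut went on, under 2 mm off; level, top at 52 mm |
| Strap | both ends at 43.1 and 43.3 mm, so level; turned about 1° from the world axis, like the plate |
| Housing | about 50 mm from the stud and within 1–2 mm of the centre line; yaw about 1° |
| Block | about 34 mm the other side of the stud, on the centre line (checked just after placing, before the strap covered it) |
| Low and tall blocks | not moved, within the measuring error |

**What disagreed or went unchecked:**
- **Heights:** the top camera read about 1 mm low throughout (1.6 mm on the nut), so I treated that as camera bias.
- **x readings:** the camera also read about 2 mm low in x compared with the arm, and I allowed for that in the moves.
- **Final washer fit:** in the last view it was off-centre because the nut hid most of the washer, so I relied on the earlier washer reading.
- **Strap contact:** I did not measure the contact forces on the housing and block, only that the strap lies level on both.

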